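Seat the blade clamp in its indexing stand

ROBOT

A 6-joint arm with a two-finger parallel gripper is mounted at the origin on the work surface. World frame = base frame: x ahead of the robot, y to its left, z up, the work surface at z = 0. Lengths are in m, angles in rad, forces in N, time in s.
With the tool pointing down it reaches from about 0.25 to 0.725 m from the base axis. Payload 4 kg.
Tool frame: the origin (TCP) lies midway between the tips of the shut fingers; the grasp point (between the pads) lies 19 mm behind it (bot.grip_point_offset is the distance from the TCP to the grasp point, in m); z points along the fingers, y is the line along which they close (so a half turn about z gives the same grasp; the last joint's range is limited). The gripper opens to 85 mm and grips with 20 to 120 N. Pads are 22 mm wide; open, the fingers measure 114 mm over their backs; the gripper's body (76 mm by 85 mm) begins 54 mm behind the grasp point. The pads swing forward as they close: fully open they stand 13 mm farther back than shut.
Start: joints at [-1.332, 0.241, 0.005, 1.335, 0, 1.571], TCP at [0.118, -0.486, 0.231] pointing down, gripper open.
Joint ranges: [-2.72, 2.72], [-1.05, 1.87], [-1.09, 1.28], [-1.99, 2.15], [-1.42, 1.44], [-3.14, 3.14]. Speed limits (rad/s): [2.79, 2.79, 3.14, 3.14, 3.14, 3.14].

INTERFACE

Orientations are given as a unit quaternion [x, y, z, w].
In Python, from workcell import bot gives the robot as it stands.
- The arm moves only by the tool step_arm, never from a script. Its argument "targets" is text: rows parted by semicolons, each of 7 numbers parted by spaces: the opening, from -1 (shut) to 1 (fully open), so that 0 is half open, then the shift along the world's x, y, z normalised to -1 to 1, where 1 is 0.5 m, then the turn, a rotation vector about the world's x, y, z normalised to -1 to 1, where 1 is pi/4 rad. In form: gripper x y z wx wy wz; .... A call has 1 to 10 rows; each row is the pose to reach, as a shift and turn from the pose commanded when the call began; what a row does not reach only later rows make up. A row lasts 1/12 s, in which the tool goes at most 41.7 mm and 7.16 degrees, less where a joint would pass 70% of its speed; a pose out of reach is approached as far as the arm can. A call with a number of a shift or a turn outside -1 to 1 is refused whole. A call with a gripper value outside its range is refused whole. The fingers move at their own pace and stop on an object; the grip force is fixed at half the most. Time passes only in rows, so rows that repeat a pose let the fingers close. It gives the time, the measured TCP pose, the force, the opening and the grip force at its end, in the units of the state.
- bot.get_obs(): the state, without advancing time (a new reading comes with each control period).
- bot.camera(name): name is "scene" or "top" or "wrist"; returns the picture (420x560x3 uint8, red, green, blue); there is no depth.
- bot.camera_info(name): a dict with "vertical_fov" (degrees; the focal length in pixels is half the picture's height over the tangent of half this angle, whatever the lens; pixels are square), "cx", "cy" (the principal point, pixels), "D" ([k1, k2, p1, p2, k3] as OpenCV has them; the pictures are not rectified), "pose" (4x4, takes a point from camera to world coordinates). Camera axes: x right, y up, looking along -z (the intrinsics and any distortion apply to the point x, -y, -z); pixel columns grow to the right and rows downward; lengths in m; the calibration is good to about 2 mm. A picture is of the moment at which its call begins: read the wrist's pose just before it. camera_info takes no time and is no camera call; for the wrist camera it gives the pose at the moment of the call.
- bot.job_done(): hands the job in; it is judged then, once.
The state is a dict: "clock": time; "joint_pos": joint angles; "joint_vel": joint speeds; "tau": joint torques, N m; "eef_pos": TCP position; "tool_rot": TCP orientation; "ft_force": force on the tool from outside, world axes, zero at the start; "ft_torque": the same for the moment, N m; "grip_width": finger opening in m; "grasp_force": force on a finger pad.
Only numpy, scipy, OpenCV 4.12 (cv2) and the standard library are available. Lean on these libraries where they do the work, as an engineer would, in place of code of your own. Each camera call takes 0.05 s, during which the arm holds its last target. There are 200 camera calls.

TASK

Pick up the blade clamp from the bench, set it gently upright in the round cup of the indexing stand, and turn it there under light pressure until the four dogs under its flange drop into the slots of the cup's floor. Leave it fully home and let go; do not disturb the other things on the bench.

Things in the scene. Friction and masses are not known exactly. Their poses are not given: they have to be found in the camera images.
- clamp: Blade clamp: loose steel part, 0.3 to 0.5 kg, standing upright. Round flange 80 mm in diameter, 8 to 18 mm above the origin; under it four equal dogs 8 mm tall, along its +x, -x, +y and -y axes, each 9 mm wide, reaching 19 to 33 mm from the axis. A dark jaw block stands on the flange. Origin: on the axis, level with the dogs' undersides; z up. Any of the four quarter turns fits the stand.
- jaws (a point): Middle of the clamp's jaw block, on the axis, 42 mm above the clamp's origin; axes as the clamp's. The block is 46 mm along x, 30 mm along y, 48 mm tall (18 to 66 mm above the origin): grasp it across its flat 30 mm (y) faces. A brass thumbscrew 18 mm in diameter sticks out at +x to 36 mm from the axis, centred 48 mm above the origin.
- stand: Indexing stand, fixed to the bench: round grey base 136 mm in diameter, on it a steel cup 124 mm in outside diameter, its rim 80 mm above the bench. The bore is 84 mm in diameter, with a lead-in widening to 94 mm over the top 6 mm; its floor is 18 mm below the rim. Origin: centre of the underside, at bench level; z up. Its turn about z tells nothing about the slots.
- seat (a point): Centre of the cup's floor, 62 mm above the bench: a plate, locked, with four slots at 90 degrees, each 14 mm wide, 15 to 37 mm from the axis, 9.5 mm deep. Their angle varies and is not told by this point's axes: look from above or turn to find it. Off the slots (over about 4 degrees) the clamp's origin stays at this height; fully home it is 8 mm lower, the flange on the floor, its top 8 mm below the rim.
- knife_mid: Bystander, leave it alone: closed pocket knife 105 x 20 x 13 mm lying between the clamp and the stand; origin at the centre of its underside, length along x.
- knife_far: Bystander, leave it alone: closed pocket knife 105 x 20 x 13 mm on the far side of the bench; origin at the centre of its underside, length along x.
- whetstone: Bystander, leave it alone: two-layer whetstone 50 x 150 x 24 mm, on the robot's side; origin at the centre of its underside, length along y.
- spare_wheel: Bystander, leave it alone: grinding wheel 124 mm in diameter, 22 mm thick, lying flat on the far side; origin at the centre of its underside.
- oil_tin: Bystander, leave it alone: steel tin 60 mm in diameter, 85 mm tall, on the far side; origin at the centre of its underside.
- strop: Bystander, leave it alone: wooden paddle strop about 340 x 55 x 20 mm, to the left; origin on its underside near the middle, length along x.
- screwdriver: Bystander, leave it alone: screwdriver lying flat on the robot's side, about 200 mm long, handle to its -x; origin on its underside near the middle, length along x.

How it is judged:
At the end, for the whole second after the job is handed in: The clamp stands in the cup within 4 mm of its axis, tilted less than 0.06 rad, its origin more than 5.5 mm below the level of the cup's floor (dogs in the slots; 8 mm is fully home), at rest and released (horizontal distance between clamp and seat below 0.004 m and z of clamp in the frame of seat below -0.0055 m and angle between clamp's own z axis and vertical below 0.06 rad and linear speed of clamp below 0.02 m/s); the robot touches nothing.
It fails at once if the clamp is pressed, jammed or dropped in the stand with more than 60 N (contact force between clamp and stand above 60 N).
It fails at once if the clamp is tipped over (angle between clamp's own z axis and vertical above 0.7 rad).
It fails at once if another thing on the bench is moved by more than 30 mm (distance of any of knife_mid, knife_far, whetstone, spare_wheel, oil_tin, strop, screwdriver from where it was at the start of the episode above 0.03 m).
It also fails if it takes over 56 s, if anything falls off the work surface, if the arm or the gripper's body presses on something with over 40 N, if the wrist force passes 120 N, or if a joint passes its speed limit or range.

## Working session

There is one attempt and no reset: what is moved stays moved. The work goes in short steps, Python scripts to look and compute and a tool call to move; the robot and the scene stay as the last step left them, time stands still between calls to the robot, and variables do not carry over. Pictures are saved under pics/ and viewed, at most 10 in all, crops included, and the job is handed in when it is done.

Besides the shell and the picture viewer there is one more tool, called after "Call:" as a command line: name --argument value ..., lists and objects as JSON in quotes. step_arm: Moves the arm, as the interface text tells. Scaled input: -1 to 1 covers 0.5 m each way for a shift and pi/4 rad each way for a turn. Its arguments: {"type":"object","properties":{"targets":{"type":"string"}},"required":["targets"]}

```bash
mkdir -p pics; ls
cat > h.py <<'E'
import numpy as np, cv2
from workcell import bot
def K(n,info=None):
    i=info or bot.camera_info(n); f=210/np.tan(np.radians(i["vertical_fov"])/2)
    return np.array([[f,0,i["cx"]],[0,f,i["cy"]],[0,0,1]]),np.array(i["D"],float),np.array(i["pose"])
def back(n,px,z,info=None):
    k,d,P=K(n,info); u=cv2.undistortPoints(np.array(px,float).reshape(-1,1,2),k,d).reshape(-1,2)
    r=np.c_[u[:,0],-u[:,1],-np.ones(len(u))]@P[:3,:3].T
    o=P[:3,3]; t=(np.broadcast_to(z,len(u))-o[2])/r[:,2]
    return o+r*t[:,None]
def proj(n,pts,info=None):
    k,d,P=K(n,info); c=(np.atleast_2d(pts)-P[:3,3])@P[:3,:3]; c=c*[1,-1,-1]
    return cv2.projectPoints(c,np.zeros(3),np.zeros(3),k,d)[0].reshape(-1,2)
E
python3 - <<'E'
from h import *
for n in ("top","scene"):
    print(n,bot.camera_info(n)); 
a=bot.camera("top");cv2.imwrite("pics/top.png",cv2.resize(a[:,:,::-1],(800,600),interpolation=cv2.INTER_CUBIC));cv2.imwrite("pics/top_raw.png",a[:,:,::-1])
o=bot.get_obs();print(o)
E
```

```text
pics
top {'vertical_fov': 55.137929010834895, 'cx': 285.41340159532905, 'cy': 208.80182904481853, 'D': array([-0.04973133,  0.        ,  0.        ,  0.        ,  0.        ]), 'pose': array([[-0.03022716,  0.99109878, -0.12965158,  0.4832208 ],
       [-0.99902182, -0.0341446 , -0.02809902,  0.06495883],
       [-0.03227581,  0.1286754 ,  0.9911614 ,  0.92488564],
       [ 0.        ,  0.        ,  0.        ,  1.        ]])}
scene {'vertical_fov': 51.55710645449768, 'cx': 276.60731517621144, 'cy': 207.8561787514686, 'D': array([-0.03415549,  0.        ,  0.        ,  0.        ,  0.        ]), 'pose': array([[ 0.05406737, -0.56859818,  0.82083666,  1.41545264],
       [ 0.99840157,  0.04433627, -0.03505134,  0.03442307],
       [-0.01646271,  0.82141975,  0.57008646,  0.66545475],
       [ 0.        ,  0.        ,  0.        ,  1.        ]])}
{'clock': 0.05, 'joint_pos': array([-1.33199302e+00,  2.41387675e-01,  3.76407116e-03,  1.33520155e+00,
       -8.47000056e-06,  1.57078372e+00]), 'joint_vel': array([ 0.00039468,  0.00076046,  0.00083346, -0.0004574 ,  0.00103128,
       -0.00135193]), 'tau': array([-1.53389619e-04, -3.73492599e+01,  2.53292316e+01,  1.09702523e-02,
       -3.19413812e-05, -5.22503768e-06]), 'eef_pos': array([ 0.11812246, -0.48521557,  0.2304408 ]), 'tool_rot': array([ 9.92878825e-01,  1.19124343e-01, -1.25033507e-04, -1.00668693e-03]), 'ft_force': array([-0.45644606, -0.44361926, -0.83954705]), 'ft_torque': array([ 0.00734849, -0.00076849,  0.024331  ]), 'grasp_force': 0.0, 'grip_width': 0.08570104329065042}
```

View pics/top.png

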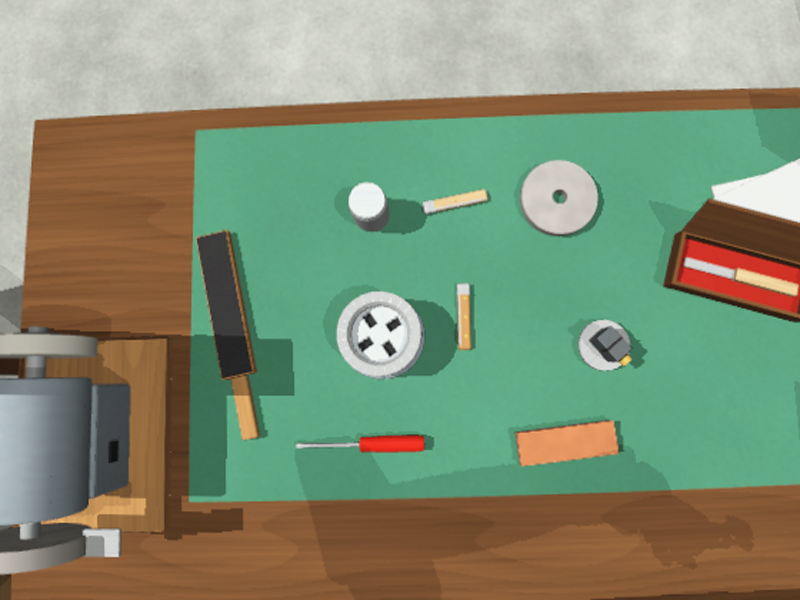

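The view shows the clamp near (606,345) with its thumbscrew at (626,361), and the stand near (380,334) with four dark slots. I'll enlarge both.

Run:
```python
from h import *
a=cv2.imread("pics/top_raw.png")
# crops 50x75 px x8
c1=cv2.resize(a[197:272,230:305],(600,600),interpolation=cv2.INTER_CUBIC)[:, :]
c1=cv2.resize(a[199:269,230:300],None,fx=5.6,fy=5.6,interpolation=cv2.INTER_CUBIC)
c2=cv2.resize(a[207:277,390:460],None,fx=5.6,fy=5.6,interpolation=cv2.INTER_CUBIC)
cv2.imwrite("pics/crop.png",np.hstack([c1,c2]))
```

```text
(no output)
```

View pics/crop.png

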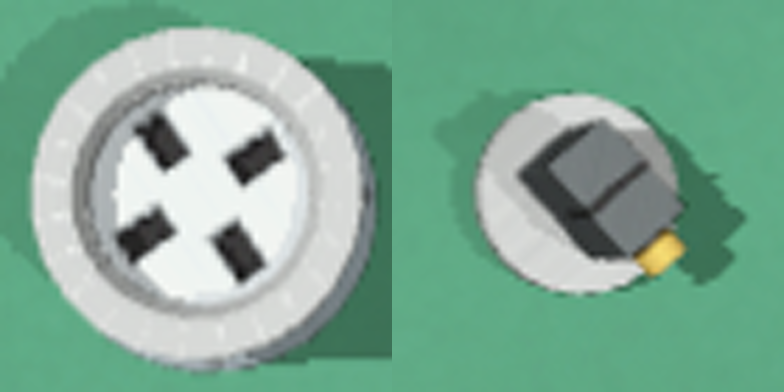

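Left crop: rim circle centre is about (197,193), with slots at (161,139), (256,157), (145,235) and (238,252). Right crop: flange centre (577,193), jaw-top corners (600,120), (548,168), (628,260), (683,208), thumbscrew (660,255).

Run:
```python
from h import *
f=lambda p,ox,oy,c=0:(np.array(p,float)-[c,0]+.5)/5.6-.5+[ox,oy]
S=lambda p,z:back("top",f(p,230,199),z)[:,:2]
C=lambda p,z:back("top",f(p,390,207,392),z)[:,:2]
r=S([(32,193),(362,193),(197,27),(197,360)],.08);print("rim",r.mean(0),np.linalg.norm(r[0]-r[1]),np.linalg.norm(r[2]-r[3]))
s=S([(161,139),(238,252),(256,157),(145,235)],.062);print("slots",s.mean(0))
for i,j in((0,1),(2,3)):
    d=s[j]-s[i];print(np.linalg.norm(d),np.degrees(np.arctan2(d[1],d[0]))%90)
r=C([(475,193),(680,193),(577,94),(577,293)],.018);print("flange",r.mean(0),np.linalg.norm(r[0]-r[1]),np.linalg.norm(r[2]-r[3]))
j=C([(600,120),(548,168),(628,260),(683,208)],.066);print("jaw",j.mean(0))
for a,b in((0,3),(1,2),(0,1),(3,2)):
    d=j[b]-j[a];print(np.linalg.norm(d),np.degrees(np.arctan2(d[1],d[0])))
t=C([(660,255)],.048)[0]-r.mean(0);print("screw",t,np.degrees(np.arctan2(t[1],t[0])))
from scipy.spatial.transform import Rotation as R
print(R.from_quat(bot.get_obs()["tool_rot"]).as_matrix().round(3)); w=bot.camera_info("wrist");print(w["pose"].round(3),w["vertical_fov"])
```

```text
rim [0.54391477 0.13405872] 0.12449785317846367 0.12544563098604536
slots [0.54397676 0.13432203]
0.05280390610178568 32.78678648222669
0.05202132345284192 33.36336323523838
flange [ 0.51842064 -0.2146555 ] 0.08213069725428968 0.07957102865227855
jaw [ 0.51762768 -0.21415549]
0.04505525222167503 -139.84732928727644
0.045284632474061615 -142.08791945475792
0.027420475516298906 129.76488864971753
0.029190283765073023 130.17068255393167
screw [-0.02611026 -0.02098421] -141.21197452894614
[[ 0.972  0.237 -0.   ]
 [ 0.237 -0.972  0.002]
 [-0.    -0.002 -1.   ]]
[[ 0.236  0.925  0.299  0.194]
 [-0.972  0.225  0.071 -0.466]
 [-0.002 -0.307  0.952  0.374]
 [ 0.     0.     0.     1.   ]] 70.86904071382732
```

Call:
step_arm --targets "1 0.8 0.543 -0.16 0 0 0.562; 1 0.8 0.543 -0.16 0 0 0.562; 1 0.8 0.543 -0.16 0 0 0.562; 1 0.8 0.543 -0.16 0 0 0.562; 1 0.8 0.543 -0.16 0 0 0.562; 1 0.8 0.543 -0.16 0 0 0.562; 1 0.8 0.543 -0.16 0 0 0.562; 1 0.8 0.543 -0.16 0 0 0.562; 1 0.8 0.543 -0.16 0 0 0.562; 1 0.8 0.543 -0.16 0 0 0.562"

```text
clock: 0.88
eef_pos: [0.4594, -0.2532, 0.1624]
tool_rot: [0.943, 0.334, -0.0, -0.0]
ft_force: [0.2, -1.3, 0.6]
grip_width: 0.0851
grasp_force: 0.0
```

Call:
step_arm --targets "1 0.118 0.077 -0.024 0 0 0; 1 0.118 0.077 -0.024 0 0 0; 1 0.118 0.077 -0.024 0 0 0; 1 0.118 0.077 -0.024 0 0 0; 1 0.118 0.077 -0.024 0 0 0"

```text
clock: 1.3
eef_pos: [0.5165, -0.2163, 0.1506]
tool_rot: [0.943, 0.334, -0.001, -0.001]
ft_force: [-0.2, 0.9, -0.2]
grip_width: 0.0852
grasp_force: 0.0
```

Run:
```python
from h import *
o=bot.get_obs();print(o["eef_pos"],o["joint_pos"].round(3))
i=bot.camera_info("wrist");a=bot.camera("wrist")[:,:,::-1].copy()
import pickle;pickle.dump(i,open("w1.pkl","wb"))
b=cv2.resize(a,(800,600),interpolation=cv2.INTER_CUBIC)
c=np.array([.518,-.2145]);th=np.arange(0,2*np.pi,.05)
P=np.c_[c+.04*np.c_[np.cos(th),np.sin(th)],np.full(len(th),.018)]
for p in proj("wrist",P,i): cv2.circle(b,tuple(np.int32(p*800/560)),1,(0,0,255),-1)
t=np.radians(-141);u=np.array([np.cos(t),np.sin(t)]);v=np.array([-u[1],u[0]])
Q=np.array([[*(c+sx*.023*u+sy*.015*v),.066] for sx,sy in((1,1),(1,-1),(-1,-1),(-1,1))])
cv2.polylines(b,[np.int32(proj("wrist",Q,i)*800/560)],True,(255,255,0),1)
cv2.imwrite("pics/w1.png",b)
```

```text
[ 0.51651093 -0.21631265  0.15057407] [-0.396  0.406  0.024  1.191 -0.     2.065]
```

View pics/w1.png

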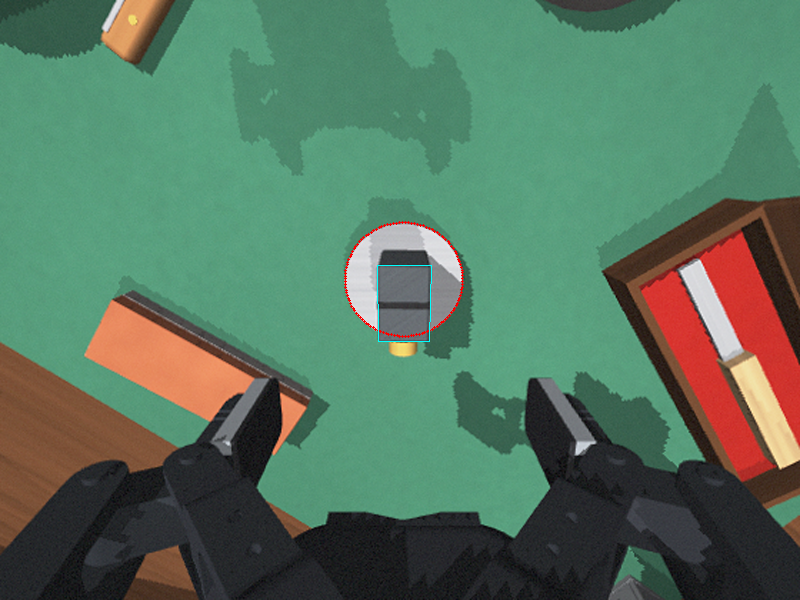

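The overlaid model matches: the flange circle is centred at (404,280) and the jaw outline at (404,304). Next I descend and grip.

Call:
step_arm --targets "1 0.003 0.004 -0.083 0 0 0; 1 0.003 0.004 -0.15 0 0 0; 1 0.003 0.004 -0.2 0 0 0; 1 0.003 0.004 -0.23 0 0 0; 1 0.003 0.004 -0.243 0 0 0; 1 0.003 0.004 -0.243 0 0 0; 1 0.003 0.004 -0.243 0 0 0"

```text
clock: 1.93
eef_pos: [0.5188, -0.2155, 0.0307]
tool_rot: [0.943, 0.333, 0.0, 0.0]
ft_force: [0.4, 0.1, 0.0]
grip_width: 0.0852
grasp_force: 0.0
```

Call:
step_arm --targets "-1 0 0 0 0 0 0; -1 0 0 0 0 0 0; -1 0 0 0 0 0 0; -1 0 0 0 0 0 0; -1 0 0 0 0 0 0; -1 0 0 0 0 0 0; -1 0 0 0 0 0 0; -1 0 0 0 0 0 0; -1 0 0 0 0 0 0; -1 0 0 0 0 0 0"

```text
clock: 2.77
eef_pos: [0.5195, -0.2145, 0.0307]
tool_rot: [0.943, 0.334, 0.001, 0.0]
ft_force: [-0.8, 1.2, 5.9]
grip_width: 0.0297
grasp_force: 60.3
```

Call:
step_arm --targets "-1 0 0 0.04 0 0 0; -1 0 0 0.1 0 0 0; -1 0 0 0.18 0 0 0; -1 0 0 0.26 0 0 0; -1 0 0 0.26 0 0 0; -1 0 0 0.26 0 0 0; -1 0 0 0.26 0 0 0"

```text
clock: 3.35
eef_pos: [0.5177, -0.2139, 0.1581]
tool_rot: [0.943, 0.334, -0.001, -0.001]
ft_force: [-0.0, 0.4, -4.6]
grip_width: 0.0291
grasp_force: 60.5
```

Run:
```python
from h import *
o=bot.get_obs();print(o["eef_pos"],o["tool_rot"],o["ft_force"],o["grip_width"],o["clock"])
i=bot.camera_info("wrist");a=bot.camera("wrist")[:,:,::-1]
cv2.imwrite("pics/w2.png",cv2.resize(a[180:400,130:430],(800,587),interpolation=cv2.INTER_CUBIC))
```

```text
[ 0.51773468 -0.21392297  0.15814514] [ 0.94270322  0.33362891 -0.00116225 -0.00101764] [-0.02554104  0.3676851  -4.63615228] 0.029148301358109526 3.35
```

View pics/w2.png

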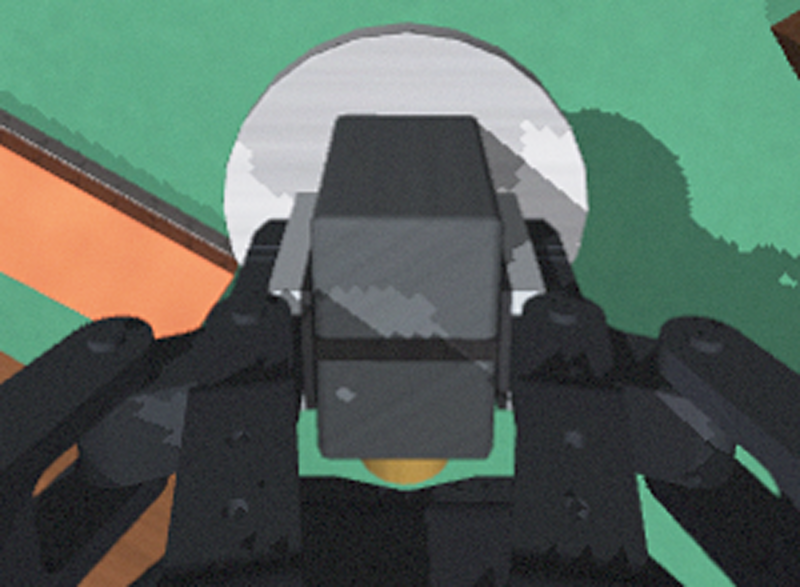

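The clamp is held square with no tilt. I'll stop short of the cup for a close look at it.

Call:
step_arm --targets "-1 -0.01 0.04 0 0 0 -0.03; -1 -0.025 0.115 0 0 0 -0.133; -1 -0.04 0.19 0 0 0 -0.133; -1 -0.055 0.265 0 0 0 -0.133; -1 -0.065 0.34 0 0 0 -0.133; -1 -0.08 0.415 0 0 0 -0.133; -1 -0.09 0.49 0 0 0 -0.133; -1 -0.095 0.55 0 0 0 -0.133; -1 -0.1 0.598 0 0 0 -0.133; -1 -0.1 0.598 0 0 0 -0.133"

```text
clock: 4.23
eef_pos: [0.4664, 0.0885, 0.1573]
tool_rot: [0.958, 0.287, -0.002, -0.002]
ft_force: [0.7, 0.4, -5.0]
grip_width: 0.0293
grasp_force: 61.0
```

Call:
step_arm --targets "-1 0 0 0 0 0 0; -1 0 0 0 0 0 0; -1 0 0 0 0 0 0"

```text
clock: 4.48
eef_pos: [0.4682, 0.0835, 0.1586]
tool_rot: [0.959, 0.283, -0.001, 0.0]
ft_force: [-0.1, -0.1, -3.9]
grip_width: 0.0293
grasp_force: 61.0
```

Run:
```python
from h import *
o=bot.get_obs();e=o["eef_pos"];print(e,o["tool_rot"],o["joint_pos"].round(3))
i=bot.camera_info("wrist");a=bot.camera("wrist")[:,:,::-1]
b=cv2.resize(a,(800,600),interpolation=cv2.INTER_CUBIC)
th=np.arange(0,2*np.pi,.04);cs=np.c_[np.cos(th),np.sin(th)]
def dots(c,r,z,col):
    for p in proj("wrist",np.c_[np.array(c)+r*cs,np.full(len(th),z)],i): cv2.circle(b,tuple(np.int32(p*800/560)),1,col,-1)
s=[.5440,.1342]
dots(s,.062,.08,(0,0,255)); dots(s,.042,.062,(255,0,0))
dots(e[:2],.04,e[2]-.0307+.018,(0,255,255))
for k in range(4):
    t=np.radians(33+90*k);u=np.array([np.cos(t),np.sin(t)]);v=np.array([-u[1],u[0]])
    Q=np.array([[*(s+x*u+y*v),.062] for x,y in((.015,.007),(.037,.007),(.037,-.007),(.015,-.007))])
    cv2.polylines(b,[np.int32(proj("wrist",Q,i)*800/560)],True,(0,255,0),1)
cv2.imwrite("pics/w3.png",b)
```

```text
[0.468157   0.08352762 0.15859567] [ 9.59033515e-01  2.83289376e-01 -1.35840083e-03  3.80724686e-05] [ 0.177  0.241 -0.19   1.142 -0.     2.744]
```

View pics/w3.png

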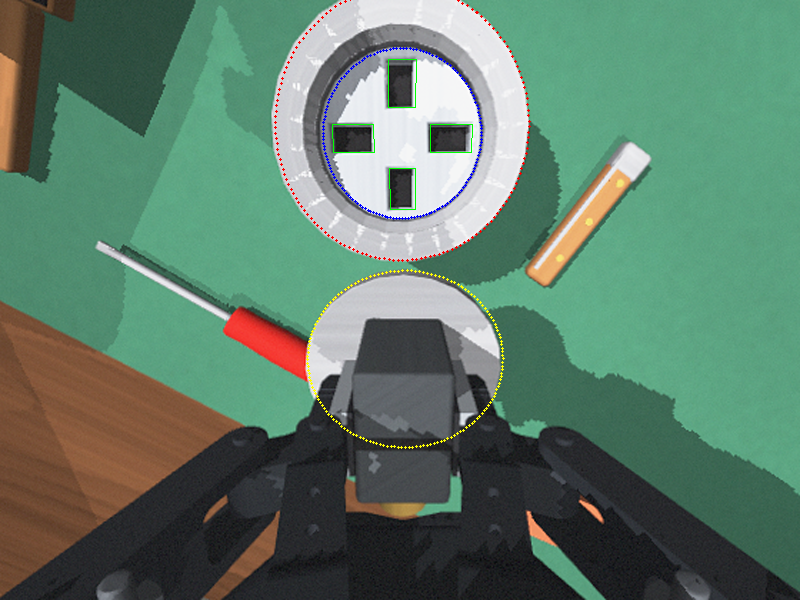

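The stand overlay fits: slots sit inside the green boxes around (402,135), and the held flange matches its ellipse at (405,360). Moving over the cup.

Call:
step_arm --targets "-1 0.06 0.04 0 0 0 0; -1 0.12 0.08 0 0 0 0; -1 0.152 0.101 0 0 0 0; -1 0.152 0.101 0 0 0 0; -1 0.152 0.101 0 0 0 0; -1 0.152 0.101 0 0 0 0; -1 0.152 0.101 0 0 0 0"

```text
clock: 5.12
eef_pos: [0.5439, 0.1338, 0.1594]
tool_rot: [0.959, 0.283, -0.001, 0.0]
ft_force: [0.9, -0.1, -3.6]
grip_width: 0.029
grasp_force: 61.0
```

Call:
step_arm --targets "-1 0 0 -0.03 0 0 0; -1 0 0 -0.06 0 0 0; -1 0 0 -0.075 0 0 0; -1 0 0 -0.075 0 0 0; -1 0 0 -0.075 0 0 0; -1 0 0 -0.075 0 0 0"

```text
clock: 5.62
eef_pos: [0.5453, 0.135, 0.1232]
tool_rot: [0.959, 0.284, 0.001, 0.0]
ft_force: [0.2, -0.4, -3.4]
grip_width: 0.0292
grasp_force: 61.0
```

Call:
step_arm --targets "-1 0 0 -0.01 0 0 0; -1 0 0 -0.02 0 0 0; -1 0 0 -0.03 0 0 0; -1 0 0 -0.038 0 0 0; -1 0 0 -0.038 0 0 0; -1 0 0 -0.038 0 0 0"

```text
clock: 6.12
eef_pos: [0.5445, 0.135, 0.1027]
tool_rot: [0.959, 0.284, -0.001, -0.0]
ft_force: [-0.1, -0.0, -3.7]
grip_width: 0.0294
grasp_force: 61.0
```

Call:
step_arm --targets "-1 0 0 -0.003 0 0 0; -1 0 0 -0.006 0 0 0; -1 0 0 -0.009 0 0 0; -1 0 0 -0.012 0 0 0; -1 0 0 -0.012 0 0 0; -1 0 0 -0.012 0 0 0"

```text
clock: 6.62
eef_pos: [0.5448, 0.135, 0.0972]
tool_rot: [0.959, 0.284, -0.0, -0.0]
ft_force: [-0.4, 0.0, -4.1]
grip_width: 0.0292
grasp_force: 61.0
```

Call:
step_arm --targets "-1 0 0 -0.002 0 0 0; -1 0 0 -0.004 0 0 0; -1 0 0 -0.006 0 0 0; -1 0 0 -0.008 0 0 0; -1 0 0 -0.008 0 0 0"

```text
clock: 7.03
eef_pos: [0.5447, 0.135, 0.093]
tool_rot: [0.959, 0.284, -0.0, -0.0]
ft_force: [-0.7, 0.2, -3.7]
grip_width: 0.0293
grasp_force: 61.0
```

Call:
step_arm --targets "-1 0 0 -0.002 0 0 0; -1 0 0 -0.004 0 0 0; -1 0 0 -0.006 0 0 0; -1 0 0 -0.006 0 0 0"

```text
clock: 7.37
eef_pos: [0.5447, 0.135, 0.09]
tool_rot: [0.959, 0.284, -0.0, -0.0]
ft_force: [-0.5, 0.3, -4.9]
grip_width: 0.0295
grasp_force: 61.0
```

Call:
step_arm --targets "-1 0 0 -0.002 0 0 0; -1 0 0 -0.004 0 0 0; -1 0 0 -0.006 0 0 0; -1 0 0 -0.006 0 0 0"

```text
clock: 7.7
eef_pos: [0.5447, 0.135, 0.087]
tool_rot: [0.959, 0.284, -0.0, -0.0]
ft_force: [1.1, -0.0, -3.9]
grip_width: 0.0289
grasp_force: 61.0
```

Call:
step_arm --targets "-1 0 0 -0.002 0 0 0; -1 0 0 -0.003 0 0 0; -1 0 0 -0.003 0 0 0"

```text
clock: 7.95
eef_pos: [0.5448, 0.135, 0.0856]
tool_rot: [0.959, 0.284, -0.0, 0.0]
ft_force: [-1.0, 0.4, -4.1]
grip_width: 0.0295
grasp_force: 61.0
```

Call:
step_arm --targets "-1 0 0 -0.001 0 0 0; -1 0 0 -0.002 0 0 0; -1 0 0 -0.002 0 0 0"

```text
clock: 8.2
eef_pos: [0.545, 0.1351, 0.0848]
tool_rot: [0.959, 0.284, 0.0, 0.0]
ft_force: [-1.2, -0.5, -3.6]
grip_width: 0.0296
grasp_force: 61.1
```

Call:
step_arm --targets "-1 0 0 -0.001 0 0 0; -1 0 0 -0.002 0 0 0; -1 0 0 -0.002 0 0 0"

```text
clock: 8.45
eef_pos: [0.5449, 0.1351, 0.0847]
tool_rot: [0.959, 0.284, 0.0, 0.0]
ft_force: [-3.3, 0.7, 3.5]
grip_width: 0.029
grasp_force: 62.0
```

Contact occurred at the fully-home height (origin about 54 mm). Releasing.

Call:
step_arm --targets "0.2 0 0 0 0 0 0; 0.2 0 0 0 0 0 0; 0.2 0 0 0 0 0 0; 0.2 0 0 0 0 0 0; 0.2 0 0 0 0 0 0; 0.2 0 0 0 0 0 0"

```text
clock: 8.95
eef_pos: [0.545, 0.135, 0.0837]
tool_rot: [0.959, 0.284, 0.0, 0.0]
ft_force: [-0.6, 0.1, 0.9]
grip_width: 0.0517
grasp_force: 0.0
```

Call:
step_arm --targets "0.2 0 0 0.02 0 0 0; 0.2 0 0 0.06 0 0 0; 0.2 0 0 0.12 0 0 0; 0.2 0 0 0.18 0 0 0; 0.2 -0.08 -0.05 0.24 0 0 0; 0.2 -0.16 -0.1 0.24 0 0 0; 0.2 -0.2 -0.12 0.24 0 0 0; 0.2 -0.2 -0.12 0.24 0 0 0; 0.2 -0.2 -0.12 0.24 0 0 0"

```text
clock: 9.7
eef_pos: [0.443, 0.0742, 0.2048]
tool_rot: [0.959, 0.283, 0.0, 0.0]
ft_force: [0.6, 0.8, -0.2]
grip_width: 0.0511
grasp_force: 0.0
```

Run:
```python
from h import *
o=bot.get_obs();print(o["eef_pos"],o["ft_force"],o["clock"])
i=bot.camera_info("wrist");a=bot.camera("wrist")[:,:,::-1]
b=cv2.resize(a,(800,600),interpolation=cv2.INTER_CUBIC)
th=np.arange(0,2*np.pi,.04);cs=np.c_[np.cos(th),np.sin(th)]
for z,col in((.072,(0,0,255)),(.080,(0,255,255))):
    for p in proj("wrist",np.c_[np.array([.5443,.1345])+.04*cs,np.full(len(th),z)],i): cv2.circle(b,tuple(np.int32(p*800/560)),1,col,-1)
cv2.imwrite("pics/w4.png",b)
```

```text
[0.44302525 0.07417914 0.20483827] [ 0.62499956  0.82433693 -0.15214602] 9.7
```

View pics/w4.png

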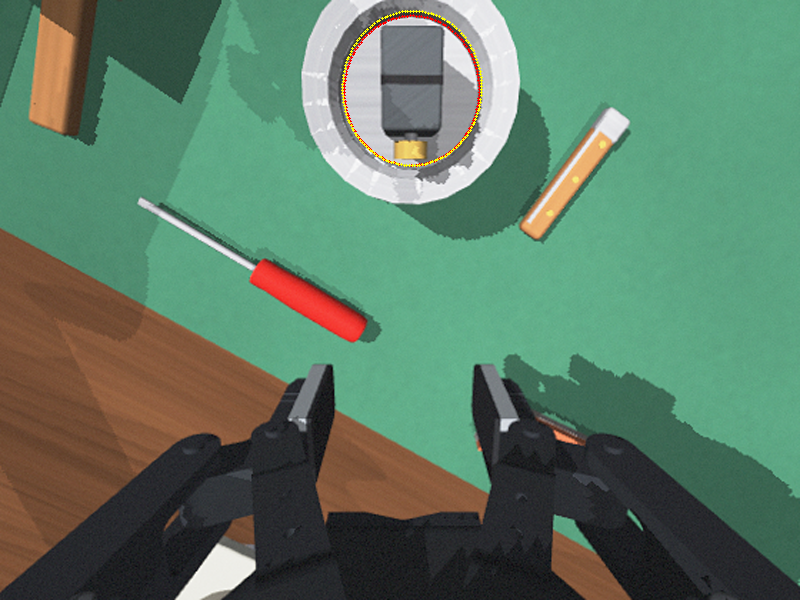

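The clamp sits upright and centred in the cup, flange around (411,88), at home height and released. The gripper is clear and the knife and screwdriver are undisturbed.

```bash
python3 -c "
from workcell import bot
print(bot.job_done())"
```

```text
the job is handed in; nothing more can be done
None
```

The clamp is in the cup, fully home by the contact height (origin about 54 mm above the bench) and released; it was lined up with the slots beforehand, so the dogs went in without turning, and the job was handed in at about 10 s (no verdict was returned).

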